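# Press the toothed axle cap onto the leaning wheel axle

## Robot

A 6-joint arm with a two-finger parallel gripper is mounted at the origin on the work surface. World frame = base frame: x ahead of the robot, y to its left, z up, the work surface at z = 0. Lengths are in mm, angles in rad, forces in N, time in s.
With the tool pointing down it reaches from about 300 to 775 mm from the base axis. Payload 14.6 kg.
Tool frame: the origin (TCP) lies between the finger pads; the fingertips stand 19 mm ahead of it and the grasp point (between the pads) is the TCP; z points along the fingers, y is the line along which they close (so a half turn about z gives the same grasp; the last joint's range is limited). The gripper opens to 94 mm and grips with 3 to 60 N. Pads are 16 mm wide; open, the fingers measure 119 mm over their backs; the gripper's body (75 mm by 177 mm) begins 78 mm behind the grasp point.
Start: joints at [-1.286, 0.3, 1.521, -0, 1.321, -0.067], TCP at [189.516, -516.307, 224.446] pointing down, gripper open.
Joint ranges: [-3.03, 3.03], [-0.79, 2.21], [0.23, 2.52], [-1.04, 4.18], [0, 3.07], [-2.55, 2.55]. Speed limits (rad/s): [2.22, 2.22, 2.57, 3.14, 3.14, 3.14].

## Interface

Orientations are given as [roll, pitch, yaw] about the fixed x, y, z axes, in that order (R = Rz(yaw) Ry(pitch) Rx(roll)).
In Python, from cell import monitor, imaging, job, find_in, trace gives the robot as it stands. The module is installed in compiled form; this text tells all that it offers.
- The arm moves only by the tool arm_command, never from a script. Its argument "steps" is a list of rows, each a list of 5 numbers: the opening, from 0 (shut) to 1 (fully open), then the shift along the tool's x, y, z in mm, then the turn about the tool's z in degrees. In form: [[gripper, dx, dy, dz, turn], ...]. A call has 1 to 20 rows; each row is the pose to reach, as a shift and turn from the pose commanded when the call began, along the tool's axes at that moment; what a row does not reach only later rows make up. A row lasts 1/8 s, in which the tool goes at most 62.5 mm and 10.7 degrees, less where a joint would pass 70% of its speed; a pose out of reach is approached as far as the arm can. A call with a gripper value outside its range is refused whole. The fingers move at their own pace and stop on an object; "force" is the grip in N (left out, the last holds). Time passes only in rows, so rows that repeat a pose let the fingers close. It gives the time, the measured TCP pose, the force, the opening and the grip force at its end, in the units of the state.
- monitor.read_state(): the state, without advancing time (a new reading comes with each control period).
- imaging.camera(name): name is "scene" or "top" or "wrist"; returns a dict with "img" (400x640x3 uint8, red, green, blue), "mtx" (3x3 intrinsics, pixels), "view" (4x4, takes a point from world to camera coordinates). Camera axes: x right, y down, z forward; pixel columns grow to the right and rows downward; lengths in mm; the calibration is good to about 2 mm. A picture is of the moment at which its call begins. There is no depth.
- job.sign_off(): hands the job in; it is judged then, once.
Trained networks look in a picture, given as the dict that the camera call returned (one of the last four; its "shot" number tells which), for a name from the list of things; names that differ only in an ending like _2 or _b are one class to them, and where a whole thing is asked for, a point or a joint stands for the part that bears it (a point fixed in the world has none). Each returns a list of dicts, best first, with "p" (0 to 1); they miss things now and then, are a little off and sometimes report something else, mostly with a low value. They report only what shows in the picture. A call takes as long as a camera call. They do not tell look-alikes from the thing itself.
- find_in(picture, target): "rect" ([centre column, centre row, width, height] in pixels, round what is visible of it).
- trace(picture, target): "region" (400x640 bool, what is visible of it) and "rect" ([centre column, centre row, width, height] in pixels, round what is visible of it).
The state is a dict: "clock": time; "joints": joint angles; "qd": joint speeds; "effort": joint torques, N m; "eef_pos": TCP position; "eef_rot": TCP orientation; "wrist_force": force on the tool from outside, world axes, zero at the start; "moment": the same for the moment, N m; "finger_gap": finger opening in mm; "finger_force": force on a finger pad.
Only numpy, scipy, OpenCV 4.12 (cv2) and the standard library are available. Lean on these libraries where they do the work, as an engineer would, in place of code of your own. Each camera call takes 0.05 s, during which the arm holds its last target. There are 200 camera calls.

## Task

Pull the orange protector off the end of the leaning wheel axle and put it in the blue bin. Then push the brass-coloured toothed axle cap straight down the bare axle, flange first, until it sits tight and flush against the yellow hub, and let go. Leave the other things on the bench where they are.

Things in the scene. Friction and masses are not known exactly. Their poses are not given: they have to be found in the camera images.
- axle_seat (a point): centre of the flat outer face of the yellow wheel hub (68 mm across), where the bare axle comes out. z runs outward along the axle, which leans 30 degrees from vertical, more or less towards the robot; y is level. The plain steel axle is 20 mm thick and stands 40 mm out of this face; its last 14 mm taper to 14 mm at the tip. The hub stands 14 mm proud of the tyre (150 mm across)
- fixture: fixed grey fixture that carries wheel and axle rigidly; base plate 190 x 150 mm, origin at the centre of its underside, z up; the axle leans towards its -x
- protector_mid (a point): centre of the loose orange plastic protector, a round sleeve 30 mm across and 64 mm long, closed at its outer end, slipped over the axle with 1.5 mm play each side, its open foot on the hub face; z runs from the open to the closed end. 40 g; draws off along the axle with almost no force, free after 40 mm
- cap_mid (a point): centre of the loose brass-coloured metal axle cap, standing upright on the bench, open end down: flange 66 mm across, 6 mm thick at the bottom, above it a round domed boss 36 mm across, full height 52 mm. The point is on its axis, 26 mm above the underside; z runs from underside to dome. Blind bore 22 to 23 mm wide, 44 mm deep. About 0.14 kg
- cap: the same axle cap; origin at the centre of its underside. Four sprung teeth, 5.5 mm above the underside, leave 18 mm between them and bite on the axle: it takes about 8 to 20 N to push it over the taper and on down to the hub, and it stays where it is pushed
- protector: the same protector; origin at the centre of its open foot
- bin: fixed blue open bin, 150 mm (its x) by 120 mm (its y), 50 mm high, walls and floor 4 mm; origin at the centre of its underside, z up
- wrench: bystander: steel open-ended wrench, 170 mm long, lying flat; leave it alone
- screwdriver: bystander: screwdriver, 190 mm long, lying; leave it alone
- tube_a: bystander: aluminium tube offcut standing on end, 56 mm across, 55 mm high; leave it alone
- tube_b: bystander: aluminium tube offcut standing on end, 44 mm across, 35 mm high; leave it alone
- jar: bystander: amber glass jar with white lid, 64 mm across, 80 mm high; leave it alone
- offcut: bystander: plywood offcut 110 x 70 x 18 mm, lying flat; leave it alone
- hammer: bystander: hammer, 260 mm long, lying; leave it alone
Not all that is in view belongs to the job. Of the things that look like the cap, the middle-sized one is meant.

How it is judged:
By the outcome, as a careful person would: the job done as asked, in the order asked, and still so for the second after the job is handed in, with the robot touching nothing.
It also fails if it takes over 59 s, if anything falls off the work surface, if the arm or the gripper's body presses on something with over 40 N, if the wrist force passes 120 N, or if a joint passes its speed limit or range.

## Working session

There is one attempt and no reset: what is moved stays moved. The work goes in short steps, Python scripts to look and compute and a tool call to move; the robot and the scene stay as the last step left them, time stands still between calls to the robot, and variables do not carry over. Pictures are saved under pics/ and viewed, at most 10 in all, crops included, and the job is handed in when it is done.

Besides the shell and the picture viewer there is one more tool, called after "Request:" as a command line: name --pt "numbers of a row" for each row, then --argument value for the rest. arm_command: Moves the arm, as the interface text tells. Its arguments: {"type":"object","properties":{"steps":{"type":"array","items":{"type":"array","items":{"type":"number"}}},"force":{"type":"number"}},"required":["steps"]}

```bash
mkdir -p pics; cat > h.py <<'E'
import numpy as np, cv2
from cell import monitor, imaging, job, find_in, trace
def save(n,im): cv2.imwrite('pics/'+n,cv2.cvtColor(np.ascontiguousarray(im),cv2.COLOR_RGB2BGR))
def proj(c,P):
    p=c['view']@np.r_[P,1]; q=c['mtx']@p[:3]; return q[:2]/q[2]
def ray(c,u,v):
    R=c['view'][:3,:3];t=c['view'][:3,3]
    d=R.T@np.linalg.solve(c['mtx'],[u,v,1]); return -R.T@t,d/np.linalg.norm(d)
def onz(c,u,v,z):
    o,d=ray(c,u,v); return o+d*(z-o[2])/d[2]
def tri(*rs):
    A=np.zeros((3,3));b=np.zeros(3)
    for o,d in rs:
        M=np.eye(3)-np.outer(d,d);A+=M;b+=M@o
    return np.linalg.solve(A,b)
E
python3 - <<'E'
from h import *
np.set_printoptions(precision=3,suppress=True)
s=monitor.read_state();print(s)
for n in('scene','top'):
    c=imaging.camera(n);save(n+'0.png',c['img'])
    print(n,c['view'].tolist(),c['mtx'].tolist())
    for t in('fixture','axle_seat','protector','cap','bin'):
        print(t,[(round(r['p'],2),np.round(r['rect'],1).tolist()) for r in find_in(c,t)[:5]])
E
```

```text
{'clock': 0.0, 'joints': array([-1.286,  0.3  ,  1.522,  0.   ,  1.321, -0.067]), 'qd': array([ 0.   ,  0.001, -0.   ,  0.   ,  0.002,  0.002]), 'effort': array([ -0.001, -53.181, -35.274,   0.071,   0.024,  -0.   ]), 'eef_pos': array([ 189.479, -516.082,  223.877]), 'eef_rot': array([-3.14 , -0.   ,  0.352]), 'wrist_force': array([ 0.242, -0.385, -0.532]), 'moment': array([ 0.016,  0.015, -0.007]), 'finger_force': 0.0, 'finger_gap': 93.89112113852796}
scene [[0.7562108870782757, 0.6542917645993221, 0.006883388830605634, -458.2455832256073], [0.560600225148824, -0.6424280377578738, -0.5225070371446263, -206.85323804019578], [-0.33744996936935046, 0.39898433939200345, -0.852607186864239, 1598.689825383012], [0.0, 0.0, 0.0, 1.0]] [[450.2742702146277, 0.0, 323.8236790087535], [0.0, 450.2742702146277, 194.8514508236197], [0.0, 0.0, 1.0]]
fixture [(0.94, [340.6, 235.6, 72.1, 67.8])]
axle_seat [(0.67, [341.2, 223.6, 44.4, 46.1])]
protector [(0.51, [331.6, 211.3, 20.0, 21.3])]
cap [(0.87, [222.4, 272.7, 20.3, 19.0]), (0.55, [260.2, 249.7, 28.4, 31.6]), (0.43, [187.8, 293.4, 20.7, 14.9])]
bin [(0.6, [345.4, 152.6, 56.9, 50.4])]
top [[-0.01506355392014685, -0.9998744860706444, -0.004909322586649915, 79.13848605137485], [-0.9913995603459704, 0.015573872142952796, -0.1299398562885596, 585.4716988886386], [0.1300000041888899, 0.002909744222422426, -0.9915097237543608, 1493.7643628056617], [0.0, 0.0, 0.0, 1.0]] [[464.58715242477547, 0.0, 314.68751690686355], [0.0, 464.58715242477547, 194.65726339852634], [0.0, 0.0, 1.0]]
fixture [(0.69, [326.6, 177.7, 59.9, 64.8])]
axle_seat [(0.58, [325.8, 176.0, 45.9, 45.4])]
protector [(0.75, [215.8, 175.2, 25.0, 17.1]), (0.61, [330.4, 183.7, 15.0, 17.2])]
cap [(0.76, [385.1, 221.7, 27.6, 28.0]), (0.55, [419.4, 231.4, 15.9, 17.5]), (0.51, [453.6, 241.8, 16.6, 13.7])]
bin [(0.74, [251.2, 233.6, 42.2, 50.5])]
```

```bash
python3 - <<'E'
import cv2,numpy as np
a=cv2.imread('pics/scene0.png')[110:330,150:430];b=cv2.imread('pics/top0.png')[110:330,190:490]
cv2.imwrite('pics/both.png',np.vstack([cv2.resize(a,None,fx=1.36,fy=1.36,interpolation=3)[:, :],]).copy() if 0 else np.hstack([cv2.resize(a,(400,314),interpolation=3),cv2.resize(b,(400,314),interpolation=3)]))
E
```

```text
(no output)
```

View pics/scene0.png

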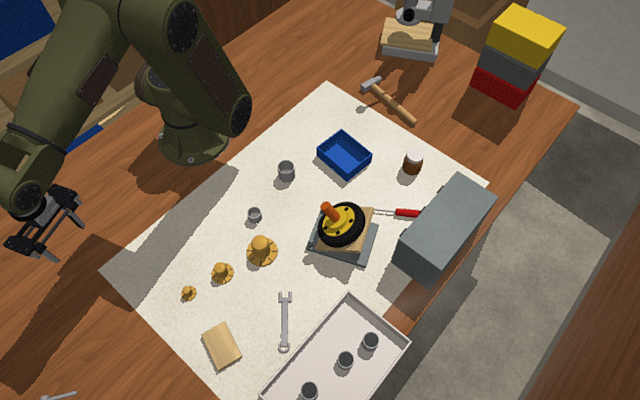

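View pics/both.png

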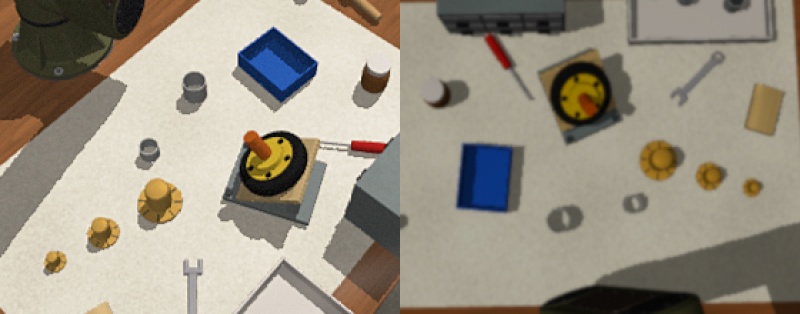

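The three look-alike caps in the scene view are the large one at (260,250), the middle one at (222,272) and the small one at (188,293). The middle one is meant; I'll check its flange against 66 mm next. The orange protector is at (330,211) on the wheel at (341,224), and the blue bin is at (345,153).

```bash
python3 - <<'E'
from h import *
np.set_printoptions(precision=1,suppress=True)
cs=[imaging.camera(n) for n in('scene','top')]
def best(c,t,near):
    r=[x for x in trace(c,t) if np.hypot(x['rect'][0]-near[0],x['rect'][1]-near[1])<12]
    return r[0] if r else None
exp={'cap':[(222,272),(419,231)],'protector':[(331,211),(330,184)],'bin':[(345,153),(251,233)],'fixture':[(340,235),(326,178)],'axle_seat':[(341,224),(326,176)]}
for t,e in exp.items():
    rs=[];
    for c,n in zip(cs,e):
        r=best(c,t,n)
        if r is None: print(t,'none');continue
        ys,xs=np.nonzero(r['region']); rs.append(ray(c,xs.mean(),ys.mean()))
        print(t,len(xs),xs.mean(),ys.mean(),r['rect'],cv2.minAreaRect(np.c_[xs,ys].astype(np.float32)))
    if len(rs)==2: print('  tri',tri(*rs))
# cap sizes in top
for u,v,w in((385.1,221.7,27.8),(419.4,231.4,17),(453.6,241.8,15)):
    a=onz(cs[1],u-w/2,v,6);b=onz(cs[1],u+w/2,v,6);print('cap',(a+b)/2,np.linalg.norm(a-b))
c=cs[1];im=cv2.resize(c['img'][150:270,230:480],(800,384),interpolation=3);save('capcrop.png',im)
E
```

```text
cap 368 221.74184782608697 272.54347826086956 [222.5, 271.4, 20.0, 18.9] ((222.0, 273.0), (22.0, 20.0), 0.0)
cap 259 421.1505791505792 233.28571428571428 [421.6, 232.4, 22.8, 13.7] ((421.2500305175781, 233.25), (17.677669525146484, 16.970561981201172), 45.0)
  tri [ 455.  -284.     2.7]
protector 233 329.81115879828326 210.98283261802575 [330.8, 211.5, 22.9, 22.6] ((329.7500305175781, 211.25003051757812), (22.62741470336914, 10.60660171508789), 45.0)
protector 174 329.3965517241379 182.2816091954023 [328.5, 181.8, 15.6, 13.9] ((329.2307434082031, 182.3461456298828), (18.027755737304688, 11.094003677368164), 56.3099365234375)
  tri [609.6  22.8 142.8]
bin 1733 343.4425851125216 154.01500288517022 [345.4, 153.3, 57.9, 50.0] ((343.2470703125, 153.21176147460938), (50.76172637939453, 39.0474853515625), 40.601295471191406)
bin 1783 252.6309590577678 234.08637128435223 [251.9, 234.8, 43.4, 49.6] ((252.63916015625, 234.06185913085938), (38.59389114379883, 46.685123443603516), 5.52754020690918)
  tri [459.1 274.8  25.4]
fixture 3108 344.55405405405406 233.91119691119692 [341.9, 235.1, 75.0, 67.6] ((344.2099609375, 229.6281280517578), (62.3394775390625, 60.490169525146484), 17.35402488708496)
fixture 2495 324.0557114228457 175.83607214428858 [324.3, 176.6, 65.6, 69.3] ((324.7491149902344, 176.36326599121094), (56.87856674194336, 48.221839904785156), 67.2490234375)
  tri [652.4  39.4  27.5]
axle_seat 1606 341.4234122042341 224.906600249066 [341.0, 223.8, 48.8, 43.7] ((341.17822265625, 224.21780395507812), (40.386497497558594, 52.76980972290039), 50.710594177246094)
axle_seat 1490 324.04295302013423 174.99060402684563 [323.3, 176.6, 43.2, 43.3] ((324.5, 175.5), (43.0, 45.0), 90.0)
  tri [643.6  37.6  79.1]
cap [ 496.1 -163.6    6. ] 92.79053810206263
cap [ 462.  -276.6    6. ] 56.54807861775662
cap [ 425.8 -388.4    6. ] 49.71549165763732
```

View pics/capcrop.png

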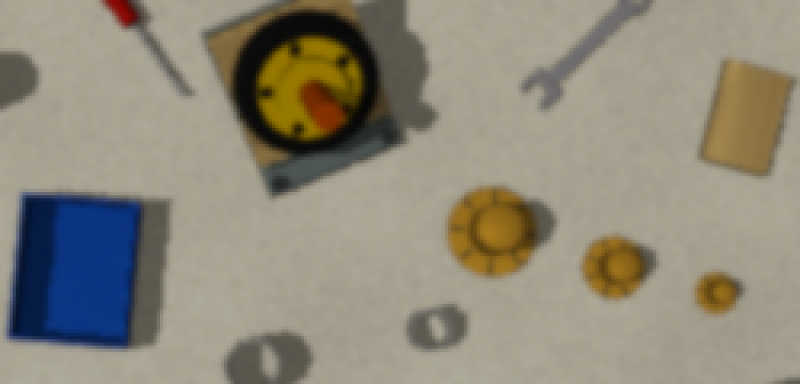

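The enlarged crop shows the middle cap at crop (614,267), which is top-view pixel (422,233). It measures about 66 mm across, so it's the one meant. The wheel's lean azimuth is about 22° past -x, nearly matching the current tool yaw. I'm moving above the protector to look from close up.

Request:
arm_command --pt "1 50 -32 -20 0" --pt "1 100 -64 -40 0" --pt "1 150 -97 -60 0" --pt "1 200 -129 -80 0" --pt "1 250 -161 -80 0" --pt "1 300 -193 -80 0" --pt "1 350 -226 -80 0" --pt "1 400 -258 -80 0" --pt "1 450 -290 -80 0" --pt "1 500 -322 -80 0" --pt "1 540 -348 -80 0" --pt "1 540 -348 -80 0" --pt "1 540 -348 -80 0" --pt "1 540 -348 -80 0"

```text
clock: 2.95
eef_pos: [576.1, -4.5, 304.8]
eef_rot: [3.141, -0.0, 0.351]
wrist_force: [-0.2, 0.5, -0.1]
finger_gap: 94.2
finger_force: 0.0
```

```bash
python3 - <<'E'
from h import *
np.set_printoptions(precision=2,suppress=True)
s=monitor.read_state();print(s['clock'],s['eef_pos'],s['eef_rot'])
c=imaging.camera('wrist');save('w1.png',c['img']);print(c['view'],c['mtx'])
for t in('protector','axle_seat','fixture'):
    for r in trace(c,t)[:3]:
        ys,xs=np.nonzero(r['region']);print(t,r['p'],r['rect'],len(xs),cv2.minAreaRect(np.c_[xs,ys].astype(np.float32)))
print(proj(c,[609.6,22.8,142.8]))
E
```

```text
2.95 [576.15  -4.51 304.8 ] [ 3.14 -0.    0.35]
[[   0.34   -0.94   -0.   -200.38]
 [  -0.91   -0.33    0.25  477.63]
 [  -0.23   -0.08   -0.97  601.22]
 [   0.      0.      0.      1.  ]] [[353.29   0.   318.47]
 [  0.   353.29 198.12]
 [  0.     0.     1.  ]]
protector 0.64 [305.2, 143.9, 32.2, 64.0] 2050 ((304.0, 143.0), (66.0, 34.0), 90.0)
axle_seat 0.68 [303.9, 95.8, 152.5, 146.7] 14705 ((305.082763671875, 94.2713623046875), (148.2845916748047, 138.54421997070312), 1.4688007831573486)
fixture 0.91 [301.9, 93.9, 162.1, 165.1] 20799 ((303.2330322265625, 92.4659652709961), (162.86387634277344, 160.26947021484375), 88.17203521728516)
[304.46 143.3 ]
```

View pics/w1.png

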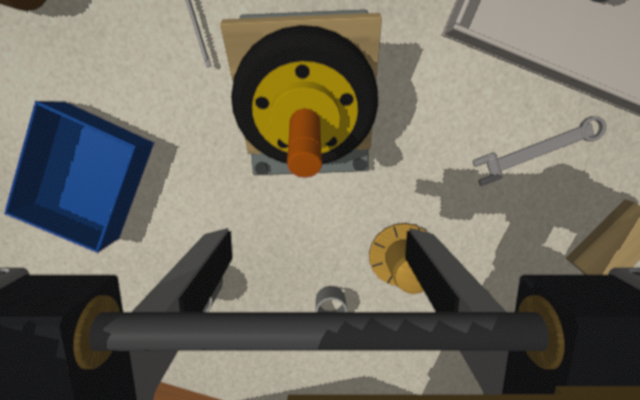

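The wrist view shows the protector at (304,143), matching the triangulated prediction of (304.5,143.3). The fixture edges slope about -2.3° against the tool, so the lean yaw is about 22.4°. The bin is at left (80,175).

Request:
arm_command --pt "1 35 -14 30 -2.3" --pt "1 35 -14 80 -2.3" --pt "1 35 -14 120 -2.3" --pt "1 35 -14 152 -2.3" --pt "1 35 -14 152 -2.3" --pt "1 35 -14 152 -2.3" --pt "0.25 35 -14 152 -2.3" --pt "0.2 35 -14 152 -2.3" --pt "0.2 35 -14 152 -2.3" --pt "0.2 35 -14 152 -2.3" --pt "0.2 35 -14 152 -2.3" --force 10

```text
clock: 4.53
eef_pos: [604.6, 21.7, 152.5]
eef_rot: [-3.142, -0.0, 0.392]
wrist_force: [0.2, -0.1, -0.1]
finger_gap: 47.2
finger_force: 0.0
```

Request:
arm_command --pt "0 0 0 0 0" --pt "0 0 0 0 0" --pt "0 0 0 0 0" --pt "0 0 0 0 0" --pt "0 0 0 0 0" --force 10

```text
clock: 5.15
eef_pos: [604.6, 21.6, 152.5]
eef_rot: [3.141, -0.0, 0.392]
wrist_force: [1.6, 0.1, 0.9]
finger_gap: 29.9
finger_force: 9.8
```

Request:
arm_command --pt "0 -7 0 -12.1 0" --pt "0 -14 0 -24.2 0" --pt "0 -21 0 -36.4 0" --pt "0 -28 0 -48.5 0" --pt "0 -35 0 -60.6 0" --pt "0 -35 -40 -60 0" --pt "0 -36 -90 -60 0" --pt "0 -37 -140 -50 0" --pt "0 -38 -190 -30 0" --pt "0 -40 -240 -10 0" --pt "0 -42 -288 10 0" --pt "0 -42 -288 40 0" --pt "0 -42 -288 74 0" --pt "0 -42 -288 74 0" --pt "0 -42 -288 74 0"

```text
clock: 7.02
eef_pos: [456.3, 271.9, 80.0]
eef_rot: [-3.141, -0.001, 0.392]
wrist_force: [0.7, 0.7, 0.5]
finger_gap: 29.9
finger_force: 9.9
```

```bash
python3 - <<'E'
from h import *
c=imaging.camera('scene');save('s2.png',cv2.resize(c['img'][100:300,200:440],None,fx=2.5,fy=2.5,interpolation=3))
E
```

```text
(no output)
```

View pics/s2.png

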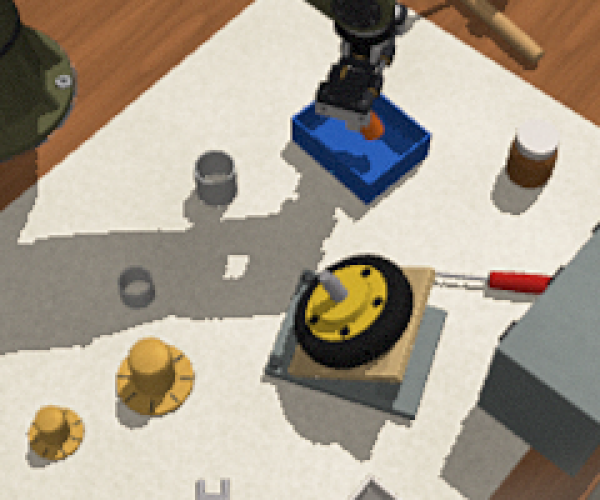

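The protector hangs inside the bin at crop (370,125), and the bare grey axle shows at (330,285). I'll release it and go back over the wheel to measure the axle.

Request:
arm_command --pt "0.7 0 0 0 0" --pt "0.7 0 0 0 0" --pt "0.7 0 0 0 0" --pt "0.7 0 0 -40 0" --pt "0.7 0 0 -100 0" --pt "1 0 50 -150 0" --pt "1 0 100 -190 0" --pt "1 -5 150 -220 0" --pt "1 -12 200 -220 0" --pt "1 -12 250 -220 0" --pt "1 -12 300 -220 0" --pt "1 -12 300 -220 0" --pt "1 -12 300 -220 0"

```text
clock: 8.7
eef_pos: [559.1, -9.7, 298.4]
eef_rot: [-3.141, 0.0, 0.392]
wrist_force: [0.7, 0.6, 0.2]
finger_gap: 93.8
finger_force: 0.0
```

```bash
python3 - <<'E'
from h import *
np.set_printoptions(precision=2,suppress=True)
s=monitor.read_state();print(s['clock'],s['eef_pos'],s['eef_rot'])
c=imaging.camera('wrist');im=c['img']
phi=np.radians(22.4);a=np.array([-.5*np.cos(phi),-.5*np.sin(phi),.866])
mid=np.array([609.6,22.8,142.8]);seat=mid-32*a;tip=seat+40*a;print('seat',seat,'tip',tip)
print('tip px',proj(c,tip),'seat px',proj(c,seat),'cap px',proj(c,[458,-280,3]))
vis=im.copy()
yl=np.array([-np.sin(phi),np.cos(phi),0]);xl=np.cross(yl,a)
def circ(cen,r,col):
    pts=np.array([proj(c,cen+r*(np.cos(t)*xl+np.sin(t)*yl)) for t in np.linspace(0,6.28,60)]);return pts
s=4;u,v=proj(c,seat);x0,y0=int(u)-70,max(int(v)-60,0)
big=cv2.resize(vis[y0:y0+130,x0:x0+150],None,fx=s,fy=s,interpolation=2)
for cen,r,col in((seat,34,(0,255,0)),(tip,7,(255,0,0)),(seat,10,(0,255,255)),(seat-14*a,75,(255,0,255))):
    p=((circ(cen,r,0)-[x0,y0]+.5)*s).astype(int);cv2.polylines(big,[p],True,col,1)
save('w3.png',big);print(x0,y0)
E
```

```text
8.7 [559.05  -9.67 298.4 ] [-3.14  0.    0.39]
seat [624.39  28.9  115.09] tip [605.9   21.28 149.73]
tip px [307.82 127.97] seat px [308.79 104.27] cap px [466.84 300.83]
238 44
```

View pics/w3.png

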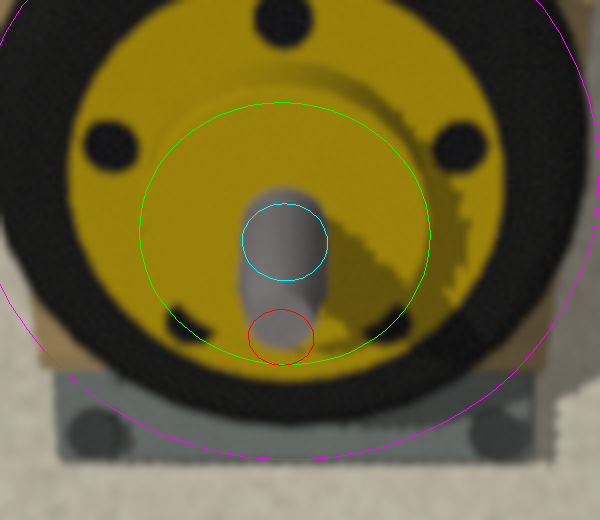

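The overlay is about 4 px too low in the image (crop tip at 348 against 365), so the estimate needs a shift. I'll take a second wrist view from the side, on the way to the cap, for parallax.

Request:
arm_command --pt "1 0 50 20 0" --pt "1 0 100 40 0" --pt "1 0 130 60 0" --pt "1 0 130 60 0" --pt "1 0 130 60 0"

```text
clock: 9.38
eef_pos: [608.9, -128.7, 239.4]
eef_rot: [3.141, -0.001, 0.393]
wrist_force: [-0.2, 0.3, 0.0]
finger_gap: 93.9
finger_force: 0.0
```

```bash
python3 - <<'E'
from h import *
np.set_printoptions(precision=2,suppress=True)
s=monitor.read_state();print(s['clock'],s['eef_pos'],s['eef_rot'])
c=imaging.camera('wrist');im=c['img']
np.savez('w4.npz',**{k:c[k] for k in('img','view','mtx')})
phi=np.radians(22.4);a=np.array([-.5*np.cos(phi),-.5*np.sin(phi),.866])
seat=np.array([624.39,28.9,115.09])+3.5*np.array([np.cos(phi),np.sin(phi),0])
tip=seat+40*a
yl=np.array([-np.sin(phi),np.cos(phi),0]);xl=np.cross(yl,a)
circ=lambda cen,r:np.array([proj(c,cen+r*(np.cos(t)*xl+np.sin(t)*yl)) for t in np.linspace(0,6.28,60)])
u,v=proj(c,seat);sc=4;x0,y0=max(int(u)-60,0),max(int(v)-60,0);print(u,v,x0,y0)
big=cv2.resize(im[y0:y0+130,x0:x0+150],None,fx=sc,fy=sc,interpolation=2)
for cen,r,col in((seat,34,(0,255,0)),(tip,7,(255,0,0)),(seat,10,(0,255,255)),(seat-14*a,75,(255,0,255))):
    cv2.polylines(big,[((circ(cen,r)-[x0,y0]+.5)*sc).astype(int)],True,col,1)
save('w4.png',big)
for r in find_in(c,'cap'): print(r)
print('cap',proj(c,[458,-280,3]))
E
```

```text
9.375 [ 608.95 -128.72  239.41] [ 3.14 -0.    0.39]
140.2315131827256 99.64620349002705 80 39
{'rect': [306.1, 270.0, 74.8, 80.3], 'p': 0.62}
{'rect': [450.1, 375.1, 34.2, 41.1], 'p': 0.59}
{'rect': [388.9, 333.1, 36.1, 59.1], 'p': 0.56}
{'rect': [4.0, 137.4, 5.3, 35.3], 'p': 0.24}
cap [383.92 326.06]
```

View pics/w4.png

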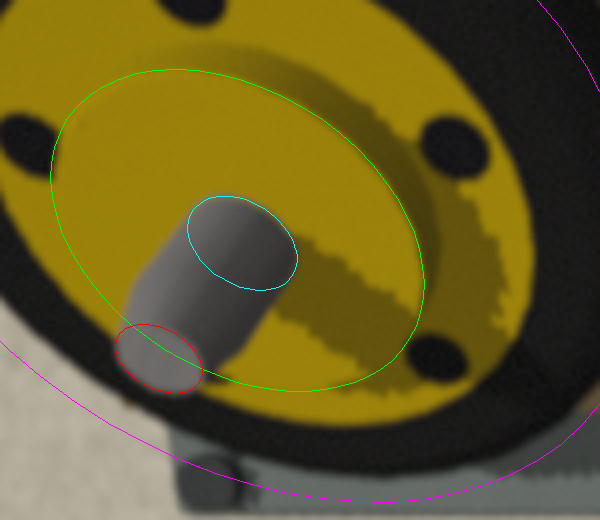

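The shifted model now overlays hub, foot and tip exactly (tip near crop (160,360), foot (240,240)). That puts the seat at (627.6, 30.2, 115.1), lean yaw 22.4°. Next I'll look at the cap from above.

Request:
arm_command --pt "1 -50 18 10 0" --pt "1 -100 36 20 0" --pt "1 -150 54 20 0" --pt "1 -200 72 20 0" --pt "1 -240 86 20 0" --pt "1 -240 86 20 0" --pt "1 -240 86 20 0"

```text
clock: 10.35
eef_pos: [420.6, -300.6, 219.1]
eef_rot: [3.141, -0.001, 0.393]
wrist_force: [0.2, -0.4, -0.5]
finger_gap: 93.6
finger_force: 0.0
```

```bash
python3 - <<'E'
from h import *
np.set_printoptions(precision=2,suppress=True)
s=monitor.read_state();print(s['clock'],s['eef_pos'],s['eef_rot'])
c=imaging.camera('wrist');im=c['img']
for r in trace(c,'cap'):
    u,v=r['rect'][:2];print(r['p'],r['rect'],r['region'].sum(),onz(c,u,v,6))
P=np.array([458,-280,0.]);u,v=proj(c,P);sc=4;x0,y0=max(int(u)-75,0),max(int(v)-65,0);print(u,v,x0,y0)
big=cv2.resize(im[y0:y0+130,x0:x0+150],None,fx=sc,fy=sc,interpolation=2)
for z,r,col in((0,33,(255,0,255)),(6,33,(0,255,0)),(30,18,(0,255,255))):
    p=np.array([proj(c,P+[r*np.cos(t),r*np.sin(t),z]) for t in np.linspace(0,6.28,60)])
    cv2.polylines(big,[((p-[x0,y0]+.5)*sc).astype(int)],True,col,1)
save('w5.png',big)
E
```

```text
10.35 [ 420.6  -300.62  219.11] [ 3.14 -0.    0.39]
0.84 [318.5, 137.7, 64.0, 63.7] 2955 [ 458.76 -283.38    6.  ]
0.8 [397.1, 199.8, 38.5, 41.5] 1227 [ 429.65 -388.24    6.  ]
0.64 [213.5, 51.6, 102.7, 103.3] 7859 [ 496.73 -155.67    6.  ]
315.2750085388416 136.6837841749143 240 71
```

View pics/w5.png

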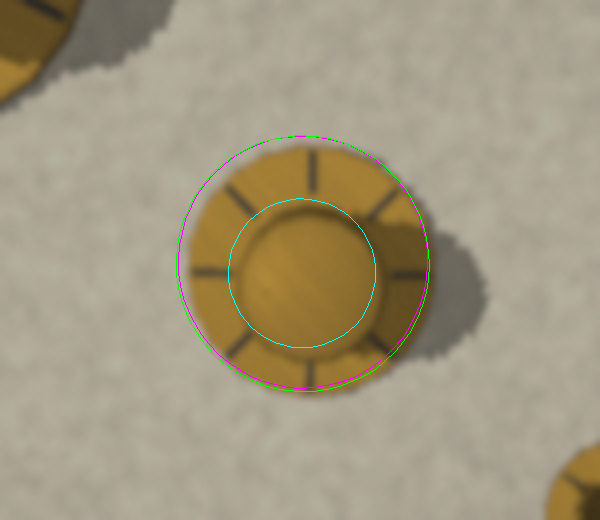

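The crop shows the middle cap's flange centred at crop (311,270), about 2 mm from the drawn estimate. Corrected, the cap is at (457, -282.6). I'm descending and gripping at height 30.

Request:
arm_command --pt "1 40.5 -2.7 40 0" --pt "1 40.5 -2.7 90 0" --pt "1 40.5 -2.7 135 0" --pt "1 40.5 -2.7 170 0" --pt "1 40.5 -2.7 189 0" --pt "1 40.5 -2.7 189 0" --pt "0.6 40.5 -2.7 189 0" --pt "0 40.5 -2.7 189 0" --pt "0 40.5 -2.7 189 0" --pt "0 40.5 -2.7 189 0" --pt "0 40.5 -2.7 189 0" --pt "0 40.5 -2.7 189 0" --pt "0 40.5 -2.7 189 0" --pt "0 40.5 -2.7 189 0" --pt "0 40.5 -2.7 189 0" --force 15

```text
clock: 12.32
eef_pos: [456.4, -283.5, 29.5]
eef_rot: [3.141, -0.0, 0.392]
wrist_force: [0.4, -0.8, 0.6]
finger_gap: 34.7
finger_force: 15.0
```

Request:
arm_command --pt "0 0 0 -40 0" --pt "0 0 0 -90 0" --pt "0 0 0 -140 0" --pt "0 40 -38 -164 0" --pt "0 80 -76 -164 0" --pt "0 120 -114 -164 0" --pt "0 160 -152 -164 0" --pt "0 200 -189 -164 0" --pt "0 238 -224.5 -164 0" --pt "0 238 -224.5 -164 0" --pt "0 238 -224.5 -164 0" --pt "0 238 -224.5 -164 0"

```text
clock: 13.82
eef_pos: [590.2, 13.9, 193.5]
eef_rot: [3.142, 0.0, 0.391]
wrist_force: [0.0, 0.2, -1.6]
finger_gap: 34.5
finger_force: 15.0
```

```bash
python3 - <<'E'
from h import *
np.set_printoptions(precision=1,suppress=True)
s=monitor.read_state();print(s['clock'],s['eef_pos'],s['finger_gap'])
for n in('scene','top'):
    c=imaging.camera(n)
    for t in('cap','protector'):
        for r in trace(c,t)[:4]: print(n,t,round(r['p'],2),r['rect'],r['region'].sum())
    print(n,'TCP px',proj(c,s['eef_pos']),'cap under',proj(c,s['eef_pos']-[0,0,29.5]))
E
```

```text
13.825 [590.2  13.9 193.5] 34.5389749157996
scene cap 0.78 [260.9, 251.4, 27.5, 32.1] 746
scene cap 0.66 [327.8, 205.5, 16.8, 18.6] 143
scene cap 0.55 [189.2, 294.4, 15.5, 12.5] 178
scene TCP px [323.3 199.9] cap under [323.2 205.3]
top cap 0.58 [385.4, 223.1, 29.5, 31.3] 616
top protector 0.72 [257.2, 243.6, 15.9, 19.6] 161
top TCP px [333.3 186.4] cap under [333.  187.8]
```

Request:
arm_command --pt "0 0 0 5 0" --pt "0 0.8 0 10 0" --pt "0 -3 0 14.7 0" --pt "0 -6.3 0 19.1 0" --pt "0 -9 0 23.9 0" --pt "0 -10.9 0 29.1 0" --pt "0 -10.9 0 29.1 0" --pt "0 -10.9 0 29.1 0"

```text
clock: 15.12
eef_pos: [579.9, 10.4, 164.4]
eef_rot: [3.141, 0.001, 0.392]
wrist_force: [-5.7, -2.8, 3.9]
finger_gap: 34.6
finger_force: 15.6
```

```bash
python3 - <<'E'
from h import *
c=imaging.camera('scene');save('s6.png',cv2.resize(c['img'][150:280,260:420],None,fx=4.5,fy=4.5,interpolation=2))
E
```

```text
(no output)
```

View pics/s6.png

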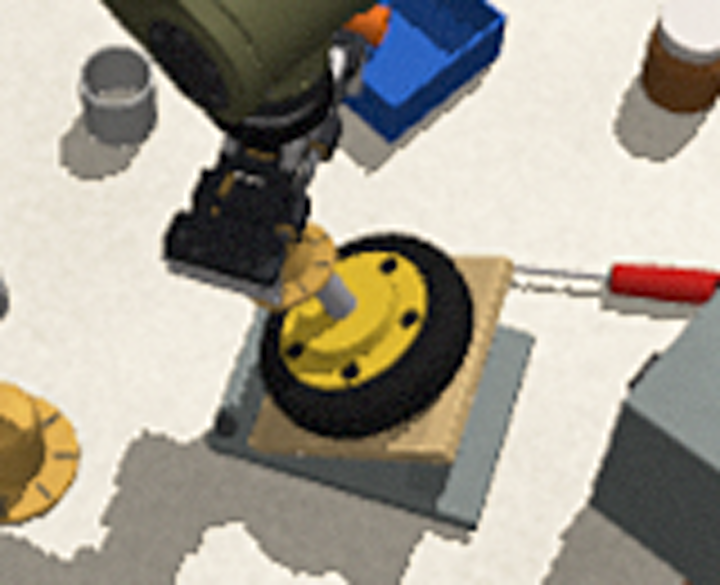

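The flange at crop (310,260) now lies tilted about parallel to the hub face, and the protector shows in the bin at (370,20). I'll back off, line up 8 mm off the tip and measure the tilt.

Request:
arm_command --pt "0 -5 0 -8.7 0" --pt "0 -10 0 -17.3 0" --pt "0 0 0 -20 0" --pt "0 12.9 0 -17.8 0" --pt "0 12.9 0 -17.8 0" --pt "0 12.9 0 -17.8 0"

```text
clock: 15.92
eef_pos: [592.3, 15.9, 181.5]
eef_rot: [-3.141, 0.001, 0.392]
wrist_force: [0.3, -0.4, -1.3]
finger_gap: 34.4
finger_force: 15.6
```

```bash
cat > fit.py <<'E'
from h import *
s=monitor.read_state();print(s['clock'],s['eef_pos'],s['wrist_force'],s['finger_gap'])
phi=.392;X=np.array([np.cos(phi),np.sin(phi),0]);Y=np.array([-np.sin(phi),np.cos(phi),0]);Z=np.array([0,0,1.])
from cv2 import convexHull,fillPoly
for n in('wrist','scene'):
    c=imaging.camera(n);h=cv2.cvtColor(c['img'],cv2.COLOR_RGB2HSV)
    P0=s['eef_pos'];u,v=proj(c,P0-20*Z)
    for r in trace(c,'cap'):
        if np.hypot(r['rect'][0]-u,r['rect'][1]-v)<60: print(n,r['p'],r['rect'])
    m=((h[...,0]>10)&(h[...,0]<25)&(h[...,1]>110)&(h[...,2]>70))
    w=np.zeros_like(m);R=90 if n=='wrist' else 14;w[max(int(v)-R,0):int(v)+R,max(int(u)-R,0):int(u)+R]=1
    m&=w;save(f'm_{n}.png',np.dstack([m*255]*3).astype(np.uint8))
    np.savez(f'm_{n}.npz',img=c['img'],view=c['view'],mtx=c['mtx'],m=m,P=P0)
    for th in range(0,50,5):
        t=np.radians(th);a=-np.sin(t)*X+np.cos(t)*Z;x=np.cos(t)*X+np.sin(t)*Z
        U=P0-29.5*a
        pts=np.array([proj(c,U+k*a+33*(np.cos(q)*x+np.sin(q)*Y)) for k in(0,6) for q in np.linspace(0,6.28,40)])
        mk=np.zeros(m.shape,np.uint8);cv2.fillConvexPoly(mk,cv2.convexHull(pts.astype(np.float32)).astype(np.int32),1)
        print(n,th,'in',int((m&(mk>0)).sum()),'out',int((m&(mk==0)).sum()),'empty',int(((mk>0)&~m).sum()), pts.min(0).round(),pts.max(0).round())
E
python3 fit.py
```

```text
15.925 [592.30074815  15.87612885 181.54095814] [ 0.25642673 -0.4288544  -1.30517558] 34.383723197244734
wrist 0.69 [318.2, 238.8, 124.8, 143.9]
wrist 0 in 8788 out 4025 empty 2064 [262. 181.] [381. 295.]
wrist 5 in 8775 out 4038 empty 1903 [261. 178.] [381. 290.]
wrist 10 in 8716 out 4097 empty 1755 [261. 175.] [381. 284.]
wrist 15 in 8629 out 4184 empty 1567 [261. 172.] [382. 278.]
wrist 20 in 8491 out 4322 empty 1398 [260. 171.] [382. 272.]
wrist 25 in 8302 out 4511 empty 1211 [260. 169.] [383. 266.]
wrist 30 in 8032 out 4781 empty 1073 [259. 169.] [383. 260.]
wrist 35 in 7722 out 5091 empty 917 [259. 169.] [384. 254.]
wrist 40 in 7295 out 5518 empty 800 [258. 169.] [384. 248.]
wrist 45 in 6794 out 6019 empty 685 [257. 171.] [385. 242.]
scene 0.43 [332.6, 206.8, 15.1, 16.5]
scene 0 in 124 out 53 empty 306 [313. 196.] [336. 218.]
scene 5 in 140 out 37 empty 281 [313. 197.] [337. 218.]
scene 10 in 152 out 25 empty 266 [314. 197.] [337. 218.]
scene 15 in 158 out 19 empty 250 [315. 197.] [338. 218.]
scene 20 in 161 out 16 empty 230 [316. 197.] [339. 218.]
scene 25 in 164 out 13 empty 217 [317. 197.] [339. 218.]
scene 30 in 162 out 15 empty 203 [318. 197.] [340. 218.]
scene 35 in 161 out 16 empty 176 [319. 197.] [340. 218.]
scene 40 in 159 out 18 empty 157 [320. 197.] [340. 218.]
scene 45 in 156 out 21 empty 135 [321. 197.] [340. 218.]
```

```bash
python3 - <<'E'
from h import *
d=np.load('m_wrist.npz');m=d['m'];P0=d['P'];c=d
phi=.392;X=np.array([np.cos(phi),np.sin(phi),0]);Y=np.array([-np.sin(phi),np.cos(phi),0]);Z=np.array([0,0,1.])
q=np.linspace(0,6.28,40)
n,lab,st,ce=cv2.connectedComponentsWithStats(m.astype(np.uint8));print(st[st[:,4]>200])
for th in range(10,50,5):
    t=np.radians(th);a=-np.sin(t)*X+np.cos(t)*Z;x=np.cos(t)*X+np.sin(t)*Z;U=P0-29.5*a
    fl=np.array([proj(c,U+k*a+33*(np.cos(s)*x+np.sin(s)*Y)) for k in(0,6) for s in q])
    do=np.array([proj(c,U+34*a+18*(np.sin(e)*a+np.cos(e)*(np.cos(s)*x+np.sin(s)*Y))) for e in(0,.4,.8,1.2,1.57) for s in q])
    print(th,'flange rows',fl[:,1].min().round(1),fl[:,1].max().round(1),'dome rows',do[:,1].min().round(1),do[:,1].max().round(1))
im=d['img'];save('w7.png',cv2.resize(im[130:360,200:440],None,fx=2.5,fy=2.5,interpolation=2))
E
```

```text
[[     0      0    640    400 243187]
 [   245    154    136    158  12211]
 [   395    296     16     38    352]]
10 flange rows 174.8 283.6 dome rows 231.9 304.0
15 flange rows 172.4 277.7 dome rows 234.5 304.8
20 flange rows 170.5 271.7 dome rows 237.4 305.2
25 flange rows 169.3 265.7 dome rows 240.4 305.2
30 flange rows 168.6 259.7 dome rows 243.7 306.0
35 flange rows 168.7 253.8 dome rows 247.1 306.7
40 flange rows 169.4 247.9 dome rows 250.7 307.1
45 flange rows 171.0 242.1 dome rows 254.4 307.0
```

View pics/w7.png

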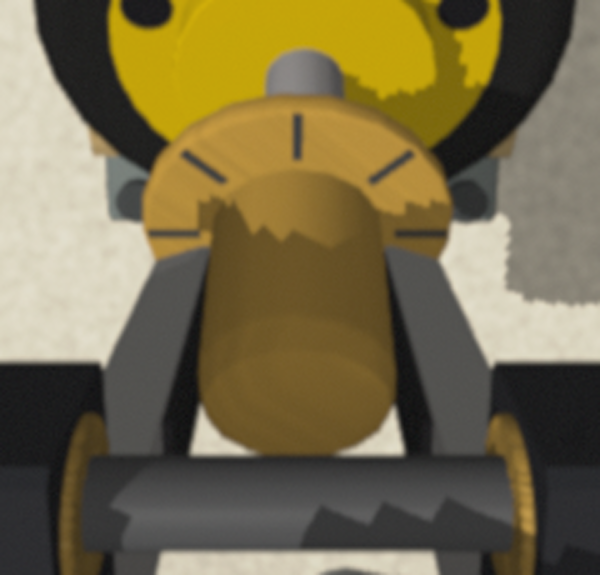

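The wrist crop shows the cap tilted about 27–30° with its flange parallel to the hub, lined up with the axle behind it at (305,75). I'll start pushing along the axle.

Request:
arm_command --pt "0 2 0 3.5 0" --pt "0 4 0 6.9 0" --pt "0 6 0 10.4 0" --pt "0 8 0 13.9 0" --pt "0 10 0 17.3 0" --pt "0 10 0 17.3 0" --pt "0 10 0 17.3 0" --force 20

```text
clock: 17.0
eef_pos: [601.2, 19.3, 164.2]
eef_rot: [-3.141, 0.002, 0.392]
wrist_force: [-3.2, -3.7, -5.7]
finger_gap: 34.4
finger_force: 20.7
```

Request:
arm_command --pt "0 -1 0.3 0.6 0" --pt "0 0.7 0.4 4 0" --pt "0 2.7 0.4 7.5 0" --pt "0 4.7 0.4 11 0" --pt "0 5.7 0.4 12.7 0" --pt "0 5.7 0.4 12.7 0" --pt "0 5.7 0.4 12.7 0" --force 40

```text
clock: 17.88
eef_pos: [606.9, 20.7, 151.8]
eef_rot: [3.141, 0.001, 0.392]
wrist_force: [-2.3, -7.5, -5.9]
finger_gap: 34.3
finger_force: 40.8
```

```bash
cat > chk.py <<'E'
from h import *
np.set_printoptions(precision=1,suppress=True)
s=monitor.read_state();P=s['eef_pos'];print(s['clock'],P,s['wrist_force'],s['moment'],s['finger_gap'])
phi=.392;X=np.array([np.cos(phi),np.sin(phi),0]);Y=np.array([-np.sin(phi),np.cos(phi),0]);Z=np.array([0,0,1.])
seat=np.array([627.6,30.2,115.1]);q=np.linspace(0,6.28,60)
def hull(c,th,U):
    t=np.radians(th);a=-np.sin(t)*X+np.cos(t)*Z;x=np.cos(t)*X+np.sin(t)*Z
    fl=np.array([proj(c,U+k*a+33*(np.cos(w)*x+np.sin(w)*Y)) for k in(0,6) for w in q])
    do=np.array([proj(c,U+34*a+18*(np.sin(e)*a+np.cos(e)*(np.cos(w)*x+np.sin(w)*Y))) for e in(0,.4,.8,1.2,1.57) for w in q])
    return fl,do
bb=lambda p:np.r_[p.min(0),p.max(0)]
t=np.radians(30);a=-np.sin(t)*X+np.cos(t)*Z;xl=np.cos(t)*X+np.sin(t)*Z
d=P-seat;print('along',d@a-29.5,'perp xl',d@xl,'y',d@Y)
for n in('wrist','scene','top'):
    c=imaging.camera(n)
    for r in trace(c,'cap'):
        e=r['rect'];b=np.array([e[0]-e[2]/2,e[1]-e[3]/2,e[0]+e[2]/2,e[1]+e[3]/2])
        if np.hypot(*(e[:2]-proj(c,P-15*Z)))<(70 if n=='wrist' else 15): print(n,'obs',round(r['p'],2),b,r['region'].sum())
    for th,U in((30,P-29.5*a),(30,seat),(30,seat+8*a),(30,seat+16*a),(30,seat+40*a)):
        fl,do=hull(c,th,U);print(n,th,'rel',(U-seat)@a,'all',bb(np.vstack([fl,do])),'flange',bb(fl))
    np.savez(f'last_{n}.npz',img=c['img'],view=c['view'],mtx=c['mtx'])
E
python3 chk.py
```

```text
17.875 [606.9  20.7 151.8] [-2.3 -7.5 -5.9] [-1.3  0.6 -0. ] 34.2761555882043
along 13.661520615971597 perp xl -1.4068969769347817 y -0.9015607597314537
wrist obs 0.88 [256.6 167.1 383.7 311.9] 12274
wrist 30 rel 13.661520615971597 all [259.2 168.6 383.1 306.1] flange [259.2 168.6 383.1 259.8]
wrist 30 rel 0.0 all [260.2 149.3 378.6 278.7] flange [260.2 149.3 378.6 240.5]
wrist 30 rel 8.000000000000023 all [258.5 159.1 380.4 293.5] flange [258.5 159.1 380.4 250.8]
wrist 30 rel 15.999999999999995 all [256.6 169.5 382.3 309.3] flange [256.6 169.5 382.3 261.6]
wrist 30 rel 40.0 all [250.3 205.5 388.9 364.4] flange [250.3 205.5 388.9 298.1]
scene obs 0.52 [332.9 205.9 342.1 219.9] 118
scene 30 rel 13.661520615971597 all [322.1 202.1 344.3 224.8] flange [322.8 204.5 344.3 224.8]
scene 30 rel 0.0 all [324.9 204.6 346.9 227.1] flange [325.5 206.9 346.9 227.1]
scene 30 rel 8.000000000000023 all [323.6 203.  345.7 225.6] flange [324.2 205.4 345.7 225.6]
scene 30 rel 15.999999999999995 all [322.2 201.4 344.5 224.1] flange [322.9 203.8 344.5 224.1]
scene 30 rel 40.0 all [318.2 196.3 340.7 219.4] flange [319.  199.  340.7 219.4]
top 30 rel 13.661520615971597 all [318.1 169.9 339.2 190.6] flange [318.1 169.9 339.2 190.6]
top 30 rel 0.0 all [316.8 168.3 337.7 188.9] flange [316.8 168.3 337.7 188.9]
top 30 rel 8.000000000000023 all [317.3 169.1 338.3 189.7] flange [317.3 169.1 338.3 189.7]
top 30 rel 15.999999999999995 all [317.8 169.8 338.9 190.6] flange [317.8 169.8 338.9 190.6]
top 30 rel 40.0 all [319.4 172.1 340.8 193.2] flange [319.4 172.1 340.8 193.2]
```

Request:
arm_command --pt "0 -0.6 1 0.4 0" --pt "0 0.9 1 3 0" --pt "0 2.4 1 5.6 0" --pt "0 3.4 1 7.3 0" --force 50

```text
clock: 18.68
eef_pos: [610.3, 21.4, 145.2]
eef_rot: [3.141, 0.001, 0.392]
wrist_force: [-9.3, -5.3, 2.3]
finger_gap: 34.3
finger_force: 50.8
```

```bash
python3 chk.py | grep -v 40.0
```

```text
18.675 [610.3  21.4 145.2] [-9.3 -5.3  2.3] [-0.9  1.7  0.1] 34.31213839353824
along 6.269848704292109 perp xl -1.7467922976546557 y -1.5118902746040153
wrist obs 0.55 [256.1 165.1 381.1 310.3] 12340
wrist 30 rel 6.269848704292103 all [259.2 168.7 383.1 306.1] flange [259.2 168.7 383.1 259.8]
wrist 30 rel 0.0 all [257.5 157.8 379.2 291.9] flange [257.5 157.8 379.2 249.7]
wrist 30 rel 8.000000000000023 all [255.6 168.2 381.1 307.7] flange [255.6 168.2 381.1 260.5]
wrist 30 rel 15.999999999999995 all [253.6 179.3 383.1 324.6] flange [253.6 179.3 383.1 271.9]
scene obs 0.68 [332.2 206.5 345.4 223.2] 138
scene 30 rel 6.269848704292103 all [323.2 203.8 345.3 226.4] flange [323.9 206.1 345.3 226.4]
scene 30 rel 0.0 all [324.9 204.6 346.9 227.1] flange [325.5 206.9 346.9 227.1]
scene 30 rel 8.000000000000023 all [323.6 203.  345.7 225.6] flange [324.2 205.4 345.7 225.6]
scene 30 rel 15.999999999999995 all [322.2 201.4 344.5 224.1] flange [322.9 203.8 344.5 224.1]
top 30 rel 6.269848704292103 all [317.8 169.2 338.8 189.8] flange [317.8 169.2 338.8 189.8]
top 30 rel 0.0 all [316.8 168.3 337.7 188.9] flange [316.8 168.3 337.7 188.9]
top 30 rel 8.000000000000023 all [317.3 169.1 338.3 189.7] flange [317.3 169.1 338.3 189.7]
top 30 rel 15.999999999999995 all [317.8 169.8 338.9 190.6] flange [317.8 169.8 338.9 190.6]
```

Request:
arm_command --pt "0 -0.2 0.2 1.5 0" --pt "0 0.8 0.2 3.2 0" --pt "0 1.8 0.2 5 0" --pt "0 2.6 0.2 6.3 0" --force 60

```text
clock: 19.48
eef_pos: [612.9, 22.4, 139.4]
eef_rot: [3.141, 0.0, 0.392]
wrist_force: [-14.8, -5.1, 10.5]
finger_gap: 34.6
finger_force: 60.9
```

```bash
python3 chk.py | grep -Ev '40.0|16.0'
```

```text
19.475 [612.9  22.4 139.4] [-14.8  -5.1  10.5] [-0.8  2.5  0. ] 34.572633795533214
along -0.23046967594753198 perp xl -2.1905483645472312 y -1.5880803890014752
wrist obs 0.74 [255.9 166.1 380.7 311.8] 12171
wrist 30 rel -0.2304696759475383 all [259.3 168.6 383.1 306.1] flange [259.3 168.6 383.1 259.9]
wrist 30 rel 0.0 all [255.7 165.4 380.7 304.1] flange [255.7 165.4 380.7 258. ]
wrist 30 rel 8.000000000000023 all [253.7 176.3 382.7 320.8] flange [253.7 176.3 382.7 269.3]
wrist 30 rel 15.999999999999995 all [251.6 188.1 384.8 338.8] flange [251.6 188.1 384.8 281.2]
scene 30 rel -0.2304696759475383 all [324.1 205.1 346.1 227.6] flange [324.8 207.4 346.1 227.6]
scene 30 rel 0.0 all [324.9 204.6 346.9 227.1] flange [325.5 206.9 346.9 227.1]
scene 30 rel 8.000000000000023 all [323.6 203.  345.7 225.6] flange [324.2 205.4 345.7 225.6]
scene 30 rel 15.999999999999995 all [322.2 201.4 344.5 224.1] flange [322.9 203.8 344.5 224.1]
top 30 rel -0.2304696759475383 all [317.5 168.7 338.4 189.3] flange [317.5 168.7 338.4 189.3]
top 30 rel 0.0 all [316.8 168.3 337.7 188.9] flange [316.8 168.3 337.7 188.9]
top 30 rel 8.000000000000023 all [317.3 169.1 338.3 189.7] flange [317.3 169.1 338.3 189.7]
top 30 rel 15.999999999999995 all [317.8 169.8 338.9 190.6] flange [317.8 169.8 338.9 190.6]
```

Request:
arm_command --pt "0 0.3 0.1 1.2 0" --pt "0 0.8 0.1 2.2 0" --pt "0 0.8 0.1 2.2 0"

```text
clock: 20.15
eef_pos: [613.0, 22.4, 139.1]
eef_rot: [3.141, 0.001, 0.392]
wrist_force: [-27.5, -5.9, 25.4]
finger_gap: 34.3
finger_force: 61.0
```

Request:
arm_command --pt "0 0.6 0 1 0" --pt "0 0.6 0 1 0" --pt "0 0 0 0 0"

```text
clock: 20.52
eef_pos: [613.4, 22.5, 138.6]
eef_rot: [3.141, 0.0, 0.392]
wrist_force: [-15.3, -3.3, 11.0]
finger_gap: 34.5
finger_force: 62.9
```

Request:
arm_command --pt "0.6 -0.7 0 -1.2 0" --pt "0.6 -0.7 0 -1.2 0" --pt "0.6 -0.7 0 -1.2 0" --pt "0.6 -0.7 0 -1.2 0" --pt "0.6 -8 0 -14 0" --pt "0.6 -16 0 -28 0" --pt "0.6 -16 0 -60 0" --pt "0.6 -16 0 -80 0" --pt "0.6 -16 0 -80 0" --force 20

```text
clock: 21.65
eef_pos: [599.3, 16.5, 218.5]
eef_rot: [3.14, -0.003, 0.392]
wrist_force: [0.0, -0.2, -0.4]
finger_gap: 56.3
finger_force: 0.0
```

```bash
python3 chk.py | grep -Ev '40.0|16.0|rel 8'; python3 - <<'E'
from h import *
# residual along axis: compare cap hull rows vs model from wrist image, colour mask
d=np.load('last_wrist.npz');print(proj(d,[603.6,20.3,160.1]))
E
```

```text
21.65 [599.3  16.5 218.5] [ 0.  -0.2 -0.4] [ 0.  0. -0.] 56.29551782583056
along 75.75964756135633 perp xl 24.503525088865775 y -1.8573268025407916
wrist 30 rel 75.75964756135632 all [259.2 168.7 383.  306.1] flange [259.2 168.7 383.  260.1]
wrist 30 rel 0.0 all [272.9 126.1 362.6 221.6] flange [272.9 126.1 362.6 200.8]
wrist 30 rel 15.999999999999995 all [270.8 139.6 364.7 239.9] flange [270.8 139.6 364.7 215.3]
scene 30 rel 75.75964756135632 all [319.1 188.9 342.3 212.7] flange [319.9 191.8 342.3 212.7]
scene 30 rel 0.0 all [324.9 204.6 346.9 227.1] flange [325.5 206.9 346.9 227.1]
scene 30 rel 15.999999999999995 all [322.2 201.4 344.5 224.1] flange [322.9 203.8 344.5 224.1]
top 30 rel 75.75964756135632 all [319.6 168.3 341.7 190. ] flange [319.6 168.3 341.7 190. ]
top 30 rel 0.0 all [316.8 168.3 337.7 188.9] flange [316.8 168.3 337.7 188.9]
top 30 rel 15.999999999999995 all [317.8 169.8 338.9 190.6] flange [317.8 169.8 338.9 190.6]
[317.71650506 214.3277779 ]
```

```bash
cat > fit2.py <<'E'
import io,contextlib
with contextlib.redirect_stdout(io.StringIO()): from chk import *
from scipy.optimize import minimize
c=imaging.camera('wrist');pc=proj(c,seat+20*a)
rs=[r for r in trace(c,'cap') if np.hypot(*(np.array(r['rect'][:2])-pc))<40];r=rs[0];m=r['region'];print(r['p'],r['rect'],m.sum(),'pred c',pc)
def mask(p):
    k=np.zeros(m.shape,np.uint8);U=seat+p[0]*a+p[2]*xl+p[3]*Y
    fl,do=hull(c,30+p[1],U)
    t=np.radians(30+p[1]);aa=-np.sin(t)*X+np.cos(t)*Z;x=np.cos(t)*X+np.sin(t)*Z
    bo=np.array([proj(c,U+h*aa+18*(np.cos(w)*x+np.sin(w)*Y)) for h in(6,34) for w in q])
    for g in(fl,np.vstack([bo,do])): cv2.fillConvexPoly(k,np.round(cv2.convexHull(g.astype(np.float32))*16).astype(np.int32),1,shift=4)
    return k>0
f=lambda p:-(mask(p)&m).sum()/(mask(p)|m).sum()+1e-4*(p[2]**2+p[3]**2)
for p0 in([0,0,0,0],[4,0,0,0]):
    o=minimize(f,p0,method='Nelder-Mead',options=dict(initial_simplex=np.array([p0]+[list(np.array(p0)+d) for d in np.diag([4,5,2,2])])))
    print('d,tilt,xl,Y',o.x,o.fun)
E
python3 fit2.py
```

```text
0.75 [319.4, 178.2, 93.4, 100.5] 6453 pred c [318.3 181.6]
d,tilt,xl,Y [ 0.1  7.  -0.5 -0.3] -0.9423204526490372
d,tilt,xl,Y [2.1 8.5 1.3 0.2] -0.94775735318373
```

Request:
arm_command --pt "0 -3 0 0 0" --pt "0 -6.6 0 0 0" --pt "0 -6.6 0 0 0" --pt "0 -6.6 0 0 0" --pt "0 -6.6 0 0 0" --pt "0 -6.6 0 0 0" --pt "0 -6.6 0 0 0" --pt "0 -6.6 0 15 0" --pt "0 -6.6 0 32 0" --pt "0 -6.6 0 32 0" --pt "0 -4.6 0 35.5 0" --pt "0 -3.1 0 38.1 0" --pt "0 -3.1 0 38.1 0"

```text
clock: 23.98
eef_pos: [596.3, 15.4, 179.0]
eef_rot: [3.141, -0.0, 0.392]
wrist_force: [-5.0, -0.7, 6.7]
finger_gap: 0.4
finger_force: 3.5
```

Request:
arm_command --pt "0 0.5 0 0.9 0" --pt "0 0.5 0 0.9 0"

```text
clock: 24.22
eef_pos: [596.5, 15.5, 178.7]
eef_rot: [3.141, 0.0, 0.392]
wrist_force: [-8.7, -1.7, 11.8]
finger_gap: 0.3
finger_force: 7.2
```

Request:
arm_command --pt "0 0.6 0 1 0" --pt "0 1 0 1.8 0" --pt "0 1 0 1.8 0"

```text
clock: 24.6
eef_pos: [596.9, 15.6, 178.3]
eef_rot: [3.141, 0.001, 0.392]
wrist_force: [-20.9, -4.2, 25.4]
finger_gap: 0.1
finger_force: 16.2
```

Request:
arm_command --pt "0 -2 0 -4 0" --pt "0 -10 0 -17 0" --pt "0 -30 0 -60 0" --pt "0 -60 0 -100 0" --pt "0 -60 0 -100 0"

```text
clock: 25.22
eef_pos: [541.9, -7.5, 279.7]
eef_rot: [3.139, -0.006, 0.391]
wrist_force: [-0.7, -0.1, 0.5]
finger_gap: 0.4
finger_force: 0.0
```

```bash
python3 fit2.py; python3 - <<'E'
from h import *
s=monitor.read_state();print(s['clock'],s['eef_pos'],s['wrist_force'])
for n in('scene','top'):
    c=imaging.camera(n)
    for t in('protector','cap','bin'):
        for r in find_in(c,t)[:4]: print(n,t,round(r['p'],2),np.round(r['rect'],0))
    im=c['img'].astype(int);o=(im[...,0]>150)&(im[...,1]<110)&(im[...,2]<70)&(im[...,1]>40);ys,xs=np.nonzero(o)
    k=cv2.connectedComponentsWithStats(o.astype(np.uint8));print('orange',k[2][1:][k[2][1:,4]>15])
E
```

```text
0.75 [319.1, 86.2, 84.0, 87.6] 4856 pred c [318.8  93.4]
d,tilt,xl,Y [-2.8  9.2 -0.7  0.3] -0.9741834708625916
d,tilt,xl,Y [-2.1  9.  -0.3  0.2] -0.9739313945215788
25.625 [542.1603339   -6.68969359 274.66579364] [ 0.86470965 -0.21601606  0.26745216]
scene protector 0.45 [337. 153.  21.  14.]
scene cap 0.84 [335. 214.  24.  25.]
scene cap 0.71 [189. 294.  18.  10.]
scene cap 0.63 [260. 250.  25.  29.]
scene bin 0.23 [342. 222.  44.  48.]
orange [[ 260    0   69   43  574]
 [ 319    0   17   13   43]
 [ 342    0    9    6   17]
 [ 280    0  107   73 1660]
 [ 261    7   22   17   45]
 [ 330    7    7    9   29]
 [ 388   10    8    8   32]
 [ 318   13   11   10   49]
 [ 305   19   80   67 1090]
 [ 305   21   11    6   18]
 [ 289   29   19    8   52]
 [ 282   38   10    7   20]
 [ 403   39   75  102 2622]
 [ 277   48    9    8   26]
 [ 336   59   45   40  605]
 [ 453   67   10    8   19]
 [ 379   70   24   25  139]
 [ 209   89   58   73 1196]
 [ 475   90  104  123 3460]
 [ 276   93   17   13   89]
 [ 361   93   10    7   26]
 [ 207   97   11    5   19]
 [ 365   99    6    6   20]
 [ 372 
[... 485 characters left out ...]
   15   35]
 [  16  309   16   13   28]
 [ 124  308   13   18   84]
 [ 103  313   23   22   74]
 [   0  316   19   15   30]
 [  95  319   56   63  565]
 [ 389  318   21   12   64]
 [   0  322   16   15   37]
 [ 148  333    8    5   16]
 [ 101  335   67   65  793]
 [  77  340   24   12   87]
 [  46  348   10   10   16]
 [ 140  354   23   26   69]
 [ 157  354   23   23  133]
 [ 146  364   41   36  248]
 [ 174  372   20   22   63]
 [ 136  377   21   22   40]
 [   0  379   12   11   22]]
top protector 0.76 [256. 243.  15.  17.]
top cap 0.78 [386. 223.  24.  27.]
top cap 0.68 [454. 243.  10.  17.]
top cap 0.58 [319. 179.   3.   6.]
top bin 0.94 [252. 234.  42.  54.]
orange [[251 234   8  17  61]]
```

```bash
sed -e 's/U+34\*a+18\*(np.sin(e)\*a+np.cos(e)\*/U+40*a+(12*np.sin(e)*a+18*np.cos(e)*/' chk.py > chk2.py; sed -e 's/from chk/from chk2/' -e 's/h in(6,34)/h in(6,40)/' fit2.py > fit3.py; python3 fit3.py
```

```text
0.83 [319.2, 86.3, 76.9, 84.6] 4749 pred c [318.4  93.7]
d,tilt,xl,Y [-8.6  4.9 -4.  -0.2] -0.9846285000819963
d,tilt,xl,Y [-8.7  4.9 -4.1 -0.3] -0.9847565950365141
```

The cap's axial resistance rose stiffly to 36 N while gripped and 32 N on the dome, at the height expected for a seated cap. The protector lies in the bin (top view (256,243)), and the robot is clear of everything. I'm handing the job in.

```bash
python3 -c "
from cell import job;print(job.sign_off())"
```

```text
the job is handed in; nothing more can be done
None
```

The protector is in the blue bin, and the middle-sized cap is pushed down the axle against the hub and released. I handed the job in at about 26 s. Force and position say the cap is seated, but I did not check by picture that it is flush all round.

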